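# Gauge a blind bore with a depth rod

### The job

Take the depth rod out of its rest and slide it, tapered end down, into the bore of the clamped wooden blank, easing it through the snug spot until it truly touches bottom, without ramming it. Let go and leave the rod standing there, then set the sliding arm of the height marker so that its top face is level with the top of the rod, to record how far the rod stands out. Leave the other things on the bench where they are.

Things in the scene. Friction and masses are not known exactly. Their poses are not given: they have to be found in the camera images.
- rod: plain aluminium depth rod, 16 mm diameter, 130 mm long, about 80 g, fine dark rings every 10 mm; origin at the centre of its lower end, its z axis runs up along it. The lower 6 mm taper to a 10 mm flat tip, the upper end is flat. It starts standing upright in the rest
- rod_top (a point): centre of the flat upper end of the rod
- rest: dark wooden rest block, 70 x 70 x 40 mm high, fixed, origin under its centre, with a loose upright hole 35 mm deep in its middle in which the rod stands at the start
- blank: light wooden blank, fixed to the bench, 100 (its x) x 150 (its y) x 60 mm high, origin under its centre. The bore is 35 mm from the centre towards its -y; a dark steel clamp with a small T-handle holds it at the +y end and stands up to 34 mm above its top face (nothing of the clamp within 50 mm of the bore's axis)
- bore_mouth (a point): centre of the mouth of the blank's only bore, at the top face (60 mm above the bench). Upright blind bore, 18 mm diameter, 2 mm chamfer. Its depth is different every time, 25 to 48 mm, and cannot be seen. A spring ball catch in its side, 12 mm below the mouth, holds the rod: the rod does not fall past it and takes a push of roughly 3 to 15 N to slide on; the bottom is hard. The rod must not press on the blank with more than 40 N
- stand: height marker stand, fixed: 90 x 90 x 18 mm foot and a 22 mm square post 215 mm high; origin under the post's axis
- marker (a joint): height of the sliding arm on the post, m: at 0 the arm's top face is 110 mm above the bench, growing upward, up to 0.085; held by friction of about 4 N either way, stays where it is left
- marker_face (a point): on the arm's flat top face, 16 mm from its free end, 118 mm from the post's axis. The arm is a dark wooden bar 16 mm wide and 16 mm thick that points along the stand's -x; it can be pinched across its width from above or pushed
- pencil: flat red carpenter's pencil lying on the bench, 160 x 14 x 8 mm, bystander
- offcut: short wooden dowel standing on the bench, 34 mm diameter, 45 mm high, bystander
- sanding_block: cork sanding block 100 x 60 x 35 mm, bystander
- plane: wooden hand plane, 210 mm long, bystander
- try_square: try square lying flat, bystander
- screwdriver: screwdriver lying on the bench, bystander
- tub: blue tub of tools, 116 mm diameter, 120 mm high, bystander
Mind the look-alikes: they are no part of the job. What is shaped like the blank but pink is not meant.

How it is judged:
On the way, in this order (a step that is already met when the one before it is completed fails the run):
1. the rod is out of its rest (z of rod in the frame of rest above 0.045 m), for 0.1 s.
2. the rod stands on the bottom of the bore (horizontal distance between rod and bore_mouth below 0.005 m and distance between rod and bore_floor_c0 below 0.0075 m), for 0.2 s.
At the end, for the whole second after the job is handed in: the rod stands upright (0.15 rad) in the bore, tapered end down, at rest, its tip within about 2 mm of the bore's bottom (bore_floor_c0 is the bottom piece, its centre 5 mm under that surface), and the marker arm's top face is level with the rod's top within 4 mm, at rest (all of step 2 and angle between rod's own z axis and vertical below 0.15 rad and z of rod_top in the frame of marker_face between -0.004 and 0.004 m and linear speed of rod below 0.01 m/s and velocity of joint marker between -0.005 and 0.005 m/s); the robot touches nothing.
It fails at once if the rod is rammed: it presses on the blank with more than 40 N (contact force between rod and blank above 40 N).
It fails at once if another thing on the bench is moved by more than 30 mm (distance of any of pencil, offcut, sanding_block, plane, try_square, screwdriver, tub from where it was at the start of the episode above 0.03 m).
It also fails if it takes over 69 s, if anything falls off the work surface, if the arm or the gripper's body presses on something with over 40 N, if the wrist force passes 120 N, or if a joint passes its speed limit or range.

### The arm

A 6-joint arm with a two-finger parallel gripper is mounted at the origin on the work surface. World frame = base frame: x ahead of the robot, y to its left, z up, the work surface at z = 0. Lengths are in m, angles in rad, forces in N, time in s.
With the tool pointing down it reaches from about 0.325 to 0.775 m from the base axis. Payload 5.5 kg.
Tool frame: the origin (TCP) lies between the finger pads; the fingertips stand 8 mm ahead of it and the grasp point (between the pads) lies 11 mm behind it (tcp_to_tips is the distance from the TCP to the fingertips, in m); z points along the fingers, y is the direction in which the jaws open and shut (so a half turn about z gives the same grasp; the last joint's range is limited). The gripper opens to 88 mm and grips with 3 to 60 N. Pads are 20 mm wide; open, the fingers measure 115 mm over their backs; the gripper's body (75 mm by 178 mm) begins 61 mm behind the grasp point.
Start: joints at [1.233, 0.091, 1.231, -0, 1.82, -0.057], TCP at [0.166, 0.577, 0.231] pointing down, gripper open.
Joint ranges: [-2.87, 2.87], [-0.86, 2.18], [0.17, 2.46], [-1.51, 4.65], [0.06, 2.69], [-2.65, 2.65]. Speed limits (rad/s): [2.57, 2.57, 3.01, 3.14, 3.14, 3.14].

### API

Orientations are given as a unit quaternion [w, x, y, z].
In Python, from bench import * gives the robot as it stands. Calls block until the motion is done:
- move_to(position, orientation): joint-space move of the TCP to a pose.
- move_l(position, speed=0.15, orientation=None): straight line of the TCP; orientation=None keeps the orientation; speed is the mean speed in m/s.
- movej(angles): joint-space move.
- gripper_open() and close(): open the fingers fully, or close them until they stop; the grip force is fixed at half the most.
- hold(seconds).
- inverse_kinematics(position, orientation): joint angles nearest the present ones, or None.
- state(): the state.
- get_image(name): name is "scene" or "top" or "wrist"; returns a dict with "frame" (480x640x3 uint8, blue, green, red), "depth" (480x640 float32, m along the optical axis (not along the pixel's ray), 0 where there is no reading), "camera_matrix" (3x3 intrinsics, pixels), "k1" (the pictures are not rectified: a ray, as slopes to the right and down, at radius r is drawn at 1 + k1 r^2 times it, then the intrinsics apply), "view" (4x4, takes a point from world to camera coordinates). Camera axes: x right, y up, looking along -z (the intrinsics and any distortion apply to the point x, -y, -z); pixel columns grow to the right and rows downward; lengths in m; the calibration is good to about 2 mm. A picture is of the moment at which its call begins.
A pose or a line that the arm cannot do raises IKError and nothing moves.
- job_done(): hands the job in, once; it reports no verdict.
The state is a dict: "time": time; "joint_pos": joint angles; "dq": joint speeds; "joint_torque": joint torques, N m; "ee_pos": TCP position; "ee_rot": TCP orientation; "ft_force": force on the tool from outside, world axes, zero at the start; "moment": the same for the moment, N m; "finger_gap": finger opening in m.
Only numpy, scipy, OpenCV 4.12 (cv2) and the standard library are available. Lean on these libraries where they do the work, as an engineer would, in place of code of your own. Each camera call takes 0.05 s, during which the arm holds its last target.

## Working session

There is one attempt and no reset: what is moved stays moved. The work goes in short steps, each a Python script; the robot and the scene stay as the last script left them, time stands still between calls to the robot, and variables do not carry over. Pictures are saved under pics/ and viewed, and the job is handed in when it is done.

```bash
mkdir -p pics; ls; cat > h.py <<'E'
from bench import *
import numpy as np, cv2
def save(im,n): cv2.imwrite('pics/'+n+'.png',im['frame'])
def cloud(im):
    d=im['depth'];K=np.array(im['camera_matrix']);k1=im['k1'];V=np.array(im['view'])
    h,w=d.shape;u,v=np.meshgrid(np.arange(w),np.arange(h))
    p=cv2.undistortPoints(np.stack([u.ravel(),v.ravel()],1).astype(np.float64)[:,None],K,np.array([k1,0,0,0.]))[:,0]
    z=d.ravel();P=np.stack([p[:,0]*z,-p[:,1]*z,-z,np.ones_like(z)],0)
    W=(np.linalg.inv(V)@P)[:3].T.reshape(h,w,3); W[d==0]=np.nan
    return W
E
python3 - <<'E'
from h import *
for n in ['scene','top','wrist']:
    im=get_image(n); save(im,n+'0'); np.save('pics/'+n+'0.npy',cloud(im)); print(n,im['k1'],np.linalg.inv(im['view'])[:3,3])
s=state();print(s)
E
```

```text
pics
scene 0.05910549746997805 [ 0.97765139 -0.69551659  1.1044733 ]
top -0.14789133697992546 [ 0.38143644 -0.01788628  1.40877886]
wrist -0.04555031360397089 [0.10374464 0.59508778 0.38270671]
{'time': 0.15, 'joint_pos': array([ 1.23329621e+00,  9.16990313e-02,  1.23163408e+00,  1.22667231e-05,
        1.81977625e+00, -5.66596064e-02]), 'dq': array([-0.00195875, -0.00165512, -0.0051337 ,  0.00072379, -0.00118642,
        0.00181822]), 'joint_torque': array([ 1.76424197e-03, -4.47046423e+01, -4.06908059e+01,  6.98991842e-02,
        2.73249502e-02, -1.18956395e-04]), 'ee_pos': array([0.1662021 , 0.57630041, 0.22974474]), 'ee_rot': array([-1.54320960e-04,  1.39957712e-01,  9.90157191e-01, -7.42509963e-04]), 'ft_force': array([ 0.16146322, -0.08136096,  0.30660783]), 'moment': array([ 0.01596348, -0.00337518, -0.01308578]), 'finger_gap': 0.08774273299457487}
```

View pics/top0.png

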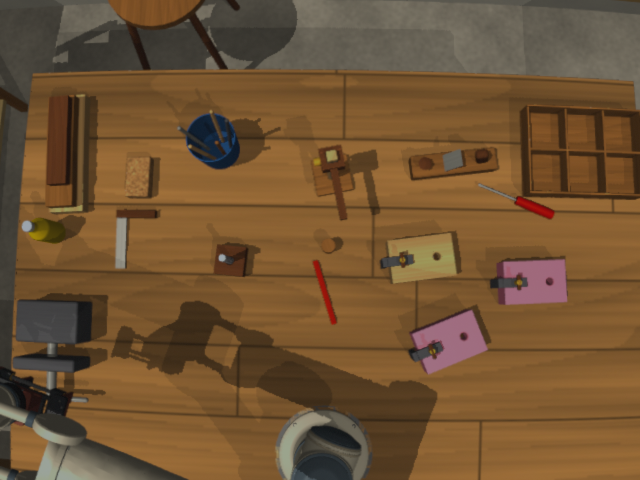

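View pics/scene0.png

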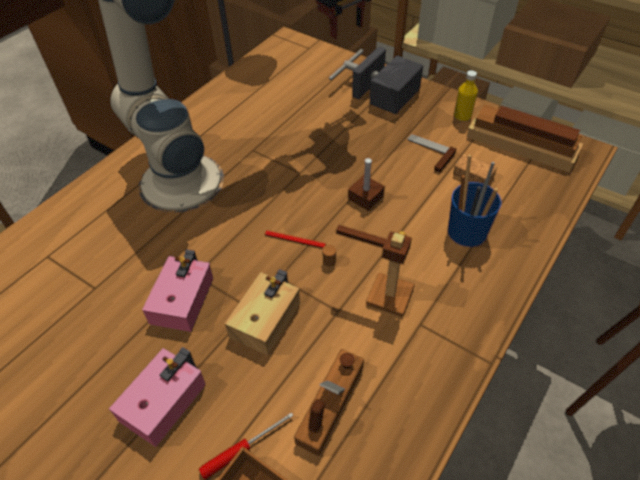

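View pics/wrist0.png

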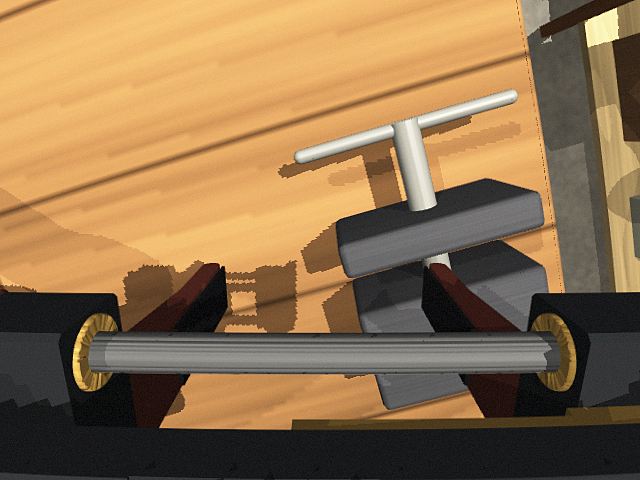

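The top view shows the yellow blank at about (421,258) with its bore at (436,256). The rod top is at (223,258) in the rest at (231,261), the marker post is at (332,157), and its arm's free end is at (342,218).

```bash
python3 - <<'E'
from h import *
W=np.load('pics/top0.npy'); im=cv2.imread('pics/top0.png')
def show(n,u0,u1,v0,v1,zlo,zhi):
    S=W[v0:v1,u0:u1].reshape(-1,3); m=(S[:,2]>zlo)&(S[:,2]<zhi); S=S[m]
    r=cv2.minAreaRect((S[:,:2]*1000).astype(np.float32))
    print(n,m.sum(),'mean',S.mean(0).round(4),'med z',np.median(S[:,2]).round(4),'rect',r)
show('rodtop',205,250,240,280,.1,.2)
show('rest',205,250,240,280,.03,.05)
show('blank',375,465,225,290,.053,.067)
show('clamp',375,465,225,290,.07,.12)
show('posttop',310,355,140,225,.2,.24)
show('arm',310,355,140,225,.08,.19)
show('offcut',318,340,230,255,.03,.06)
for p in [(436,256),(223,258),(342,216),(338,190)]: print(p,W[p[1],p[0]])
c=[cv2.resize(im[220:300,370:470],None,fx=4,fy=4),cv2.resize(im[220:300,190:290],None,fx=4,fy=4)]
d=cv2.resize(im[140:220,290:390],None,fx=4,fy=4)
cv2.imwrite('pics/crops.png',np.vstack([c[0],d])[:, :]); cv2.imwrite('pics/crop2.png',c[1])
W=np.load('pics/scene0.npy')
def near(n,c,r,zlo,zhi):
    S=W.reshape(-1,3); m=(np.hypot(S[:,0]-c[0],S[:,1]-c[1])<r)&(S[:,2]>zlo)&(S[:,2]<zhi);S=S[m]
    if len(S): print(n,len(S),S.mean(0).round(4),S.min(0).round(3),S.max(0).round(3))
for y in (0,):
    m=(W[...,2]>.09)
    for (n,u0,u1,v0,v1) in [('rod',355,380,150,195),('arm',330,385,220,255),('blank',225,300,270,355)]:
        S=W[v0:v1,u0:u1].reshape(-1,3)
        if n=='rod': S=S[S[:,2]>.05]
        if n=='arm': S=S[S[:,2]>.06]
        if n=='blank': S=S[(S[:,2]>.053)&(S[:,2]<.067)]
        print(n,len(S),S.mean(0),S.min(0),S.max(0))
E
```

```text
rodtop 58 mean [0.4587 0.2266 0.1291] med z 0.1341 rect ((459.45123291015625, 227.79684448242188), (15.20556926727295, 14.228249549865723), 3.325068473815918)
rest 805 mean [0.4591 0.2267 0.04  ] med z 0.0401 rect ((459.5516052246094, 228.68798828125), (72.98493957519531, 70.37836456298828), 84.93451690673828)
blank 2457 mean [ 0.4718 -0.2254  0.0605] med z 0.0605 rect ((470.2198181152344, -212.85214233398438), (100.53488159179688, 170.1212921142578), 7.904865741729736)
clamp 271 mean [ 0.4635 -0.1641  0.0794] med z 0.075 rect ((464.70416259765625, -164.10650634765625), (70.26020812988281, 33.80073547363281), 86.40304565429688)
posttop 244 mean [ 0.6726 -0.0068  0.2079] med z 0.2044 rect ((673.8886108398438, -8.308963775634766), (48.12298583984375, 49.0133056640625), 12.558881759643555)
arm 191 mean [ 0.6247 -0.0123  0.1831] med z 0.1877 rect ((620.5213012695312, -22.997718811035156), (154.28663635253906, 57.51864242553711), 25.978099822998047)
offcut 159 mean [ 0.4985 -0.0035  0.045 ] med z 0.0454 rect ((498.8257751464844, -3.322317123413086), (32.911258697509766, 30.7277774810791), 1.093743920326233)
(436, 256) [ 0.47909347 -0.26471217  0.01404242]
(223, 258) [0.45772601 0.22490426 0.14034446]
(342, 216) [ 0.54767406 -0.03441566  0.19362238]
(338, 190) [ 0.60240716 -0.02510878  0.19737667]
rod 169 [0.46276513 0.22694778 0.09779114] [0.45290216 0.21928201 0.05115203] [0.47061571 0.23884473 0.13674584]
arm 525 [ 0.60058169 -0.02926416  0.18521113] [ 0.54547852 -0.04624819  0.17080917] [ 0.66217593 -0.00868561  0.20005754]
blank 2505 [ 0.47561362 -0.22941834  0.05775602] [ 0.41302401 -0.30373523  0.05300008] [ 0.53256224 -0.13029164  0.06695696]
```

View pics/crops.png

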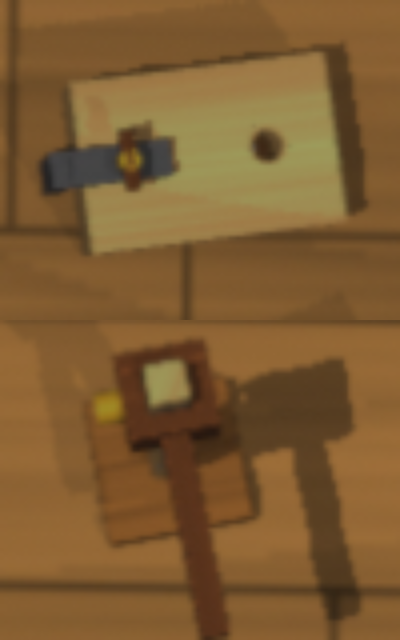

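View pics/crop2.png

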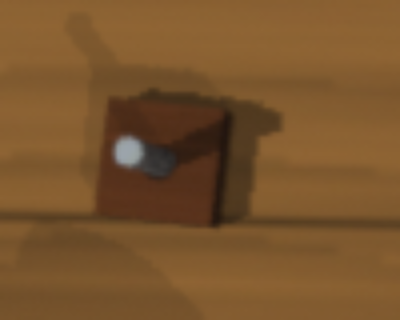

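```bash
cat >> h.py <<'E'
def pix(im,u,v,z):
    K=np.array(im['camera_matrix']);V=np.array(im['view'])
    p=cv2.undistortPoints(np.array([[[u,v]]],float),K,np.array([im['k1'],0,0,0.]))[0,0]
    C=np.linalg.inv(V); d=C[:3,:3]@np.array([p[0],-p[1],-1]); o=C[:3,3]
    return o+d*(z-o[2])/d[2]
def down(a): return [0,float(np.cos(a/2)),float(np.sin(a/2)),0]   # tool x = (cos a, sin a)
E
python3 - <<'E'
from h import *
im=get_image('top');f=im['frame']
g=cv2.cvtColor(f,cv2.COLOR_BGR2GRAY)
# bore centroid
def cen(u0,u1,v0,v1,fn):
    m=fn(g[v0:v1,u0:u1].astype(float)); v,u=np.nonzero(m); return u.mean()+u0,v.mean()+v0,m.sum()
print(g[248:266,427:447])
b=cen(429,444,249,264,lambda x:x<90); print(b,pix(im,b[0],b[1],.06))
r=cen(215,230,250,266,lambda x:x>130); print(r,pix(im,r[0],r[1],.135))
# blank top face mask by yellow colour
W=np.load('pics/top0.npy')
S=W[225:290,375:465]; m=(S[...,2]>.057)&(S[...,2]<.064)
P=S[m]; 
P=P[(P[:,1]<-.18)]
print(cv2.minAreaRect((P[:,:2]*1000).astype(np.float32)))
S=W[140:225,310:355].reshape(-1,3);P=S[(S[:,2]>.18)&(S[:,2]<.2)&(S[:,0]<.64)]
print(P.mean(0),P.min(0),P.max(0),cv2.minAreaRect((P[:,:2]*1000).astype(np.float32)),np.median(P[:,2]))
im2=get_image('scene'); print(pix(im2,265,314,.06)); cv2.imwrite('pics/sc.png',cv2.resize(im2['frame'][260:360,215:315],None,fx=6,fy=6,interpolation=cv2.INTER_CUBIC))
E
```

```text
[[139 139 139 138 139 139 139 138 138 139 140 140 140 141 141 140 140 141
  140 141]
 [140 141 141 141 140 140 141 141 142 141 142 141 141 142 142 142 141 141
  141 141]
 [142 142 142 142 142 142 141 142 142 141 141 141 141 141 141 140 139 139
  139 139]
 [142 142 142 141 141 138 130 137 134 133 133 137 139 139 139 139 138 139
  139 139]
 [141 140 140 140 139 138 133 122 102 101 108 121 132 137 139 139 139 140
  140 140]
 [141 141 140 141 140 136 117  87  64  71  78  90 113 132 140 141 141 141
  141 141]
 [142 142 142 142 139 129  95  58  48  54  69  76  90 116 136 141 141 141
  141 142]
 [142 142 141 141 139 122  75  49  44  46  56  70  77 101 132 141 144 144
  144 145]
 [142 142 141 142 138 118  82  51  44  45  54  67  73  98 129 136 146 147
  148 148]
 [144 144 144 144 142 122  92  54  44  44  51  64  75 104 136 145 148 146
  146 146]
 [146 146 147 147 146 138 106  60  46  45  45  54  81 114 137 144 144 144
  144 144]
 [146 145 145 144 144 140 124  90  65  56  54  69 102 132 143 144 145 145
  145 145]
 [143 144 144 145 144 144 141 134 112 106 102 118 131 143 146 146 146 146
  145 
[... 309 characters left out ...]
 140 141 140 140 140 140
  138 139]
 [141 142 142 142 141 141 141 141 141 140 139 139 139 138 138 137 137 137
  137 137]]
(np.float64(436.15384615384613), np.float64(256.02564102564105), np.int64(39)) [ 0.4758214 -0.2569401  0.06     ]
(np.float64(221.5), np.float64(257.5), np.int64(32)) [0.4590886  0.22931949 0.135     ]
((473.3929443359375, -235.9478759765625), (100.51366424560547, 122.4971923828125), 7.956177711486816)
[ 0.59015057 -0.02652312  0.19161989] [ 0.54152311 -0.04303808  0.1803772 ] [ 0.63980832 -0.00970951  0.19929735] ((591.089111328125, -26.391592025756836), (99.28105163574219, 16.185701370239258), 11.984907150268555) 0.19168819652430313
[ 0.49255881 -0.23807532  0.06      ]
```

View pics/sc.png

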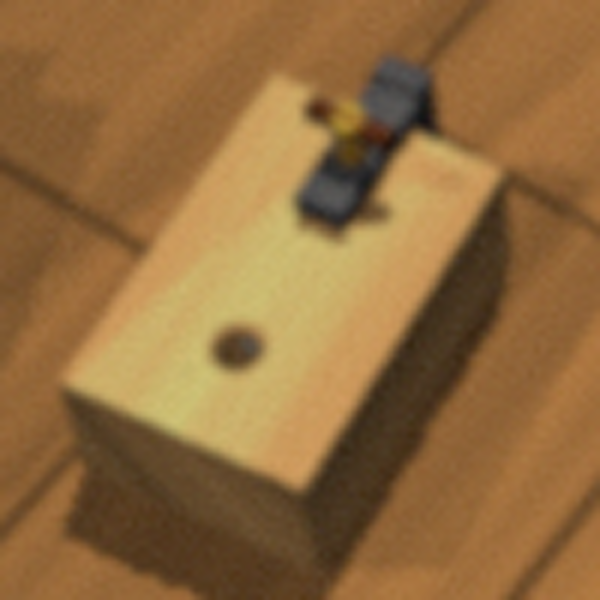

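```bash
python3 - <<'E'
from h import *
im2=get_image('scene'); print('bore scene',pix(im2,254.1,317.4,.06))
move_to([0.459,0.229,0.27],down(np.pi/2))
hold(.3)
im=get_image('wrist'); save(im,'w1'); W=cloud(im);np.save('pics/w1.npy',W)
s=state();print(s['time'],s['ee_pos'],s['ee_rot'])
m=(W[...,2]>.12)&(W[...,2]<.15)&(abs(W[...,0]-.459)<.03)&(abs(W[...,1]-.228)<.03)
v,u=np.nonzero(m);print(len(u),u.mean(),v.mean(),W[m].mean(0),W[m].min(0),W[m].max(0))
E
```

```text
bore scene [ 0.47842061 -0.25785353  0.06      ]
2.3167 [0.45885076 0.22939431 0.26990891] [-4.24675076e-05  7.06795606e-01  7.07417815e-01 -7.30423508e-05]
385 323.3818181818182 219.36883116883118 [0.45894031 0.23257465 0.13293318] [0.45105096 0.22353265 0.1202649 ] [0.46647002 0.23951181 0.1361281 ]
```

View pics/w1.png

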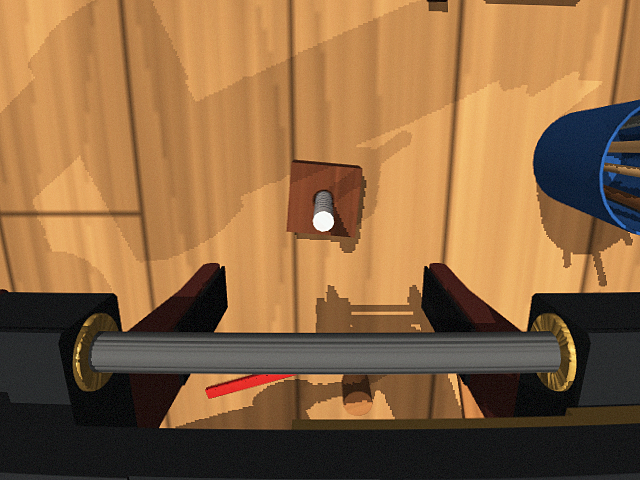

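The wrist picture shows the rod top at about (323,220). It gives (0.459, 0.231, 0.135), which agrees with the top camera and the expected height.

```bash
python3 - <<'E'
from h import *
move_l([0.459,0.2305,0.099],0.12)
print(state()['ft_force'])
close()
s=state();print(s['time'],s['finger_gap'],s['ft_force'],s['ee_pos'])
move_l([0.459,0.2305,0.205],0.1)
hold(.2)
s=state();print(s['time'],s['finger_gap'],s['ft_force'],s['ee_pos'])
im=get_image('wrist'); save(im,'w2')
im=get_image('scene'); save(im,'s2'); cv2.imwrite('pics/s2c.png',cv2.resize(im['frame'][60:240,300:440],None,fx=4,fy=4)[:600])
E
```

```text
[-0.98733223 -0.02377984 -0.40005496]
5.0 0.015572188011511405 [-0.28725267  0.59380004 -1.37049569] [0.45902112 0.23048052 0.09897211]
6.4083 0.015504685030972394 [-0.36583112  0.13309928 -0.55713335] [0.45878258 0.23039638 0.20429925]
```

View pics/w2.png

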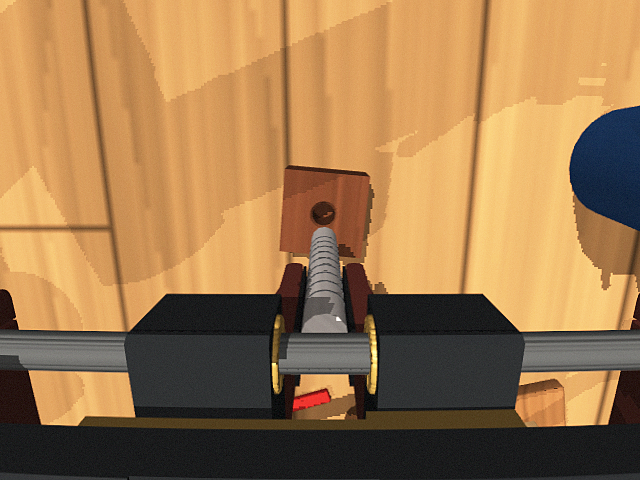

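View pics/s2c.png

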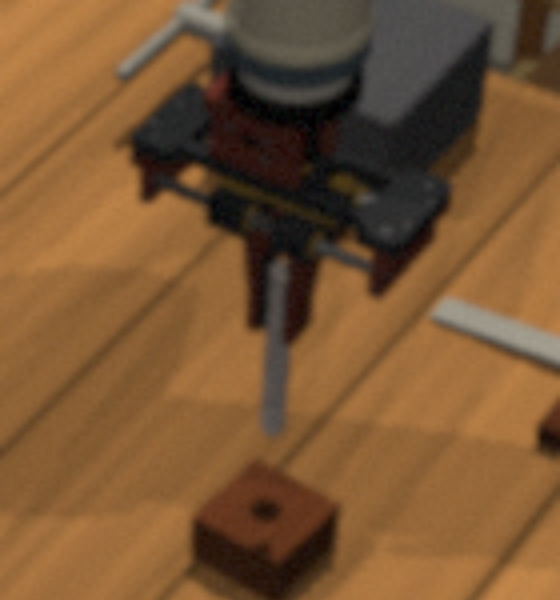

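```bash
cat >> h.py <<'E'
def rodfit(W,c,zlo,zhi,r=.03):
    """per-height near-surface points -> circle centre with r=8mm (least squares line)"""
    from scipy.optimize import least_squares
    S=W.reshape(-1,3);S=S[(np.hypot(S[:,0]-c[0],S[:,1]-c[1])<r)&(S[:,2]>zlo)&(S[:,2]<zhi)]
    zm=S[:,2].mean()
    f=lambda p:np.hypot(S[:,0]-p[0]-p[2]*(S[:,2]-zm),S[:,1]-p[1]-p[3]*(S[:,2]-zm))-.008
    q=least_squares(f,[c[0],c[1],0,0],loss='soft_l1',f_scale=.001)
    return q.x,zm,len(S),np.sqrt(np.mean(q.fun**2))
E
python3 - <<'E'
from h import *
im=get_image('wrist');W=cloud(im); e=state()['ee_pos']
x,zm,n,r=rodfit(W,e[:2],.12,.185,.016); print(e,x,zm,n,r,'tip',x[:2]+x[2:]*(.11-zm))
im=get_image('scene');W=cloud(im)
x,zm,n,r=rodfit(W,e[:2],.12,.185,.016); print(x,zm,n,r,'tip',x[:2]+x[2:]*(.11-zm))
E
```

```text
[0.45891619 0.23047364 0.20472294] [0.4597475  0.23126034 0.00308256 0.00154664] 0.15784697314775006 917 0.0001941076430938701 tip [0.45960001 0.23118634]
[ 4.61018036e-01  2.31190645e-01  4.31924209e-05 -2.39960377e-03] 0.15386982910730196 124 0.0016733637923646793 tip [0.46101614 0.23129591]
```

```bash
python3 - <<'E'
from h import *
move_l([0.40,0.03,0.225],0.25)
move_l([0.40,-0.08,0.225],0.25)
move_l([0.477,-0.258,0.225],0.2)
hold(.3)
s=state();e=s['ee_pos'];print(s['time'],e,s['ft_force'],s['finger_gap'])
im=get_image('wrist'); save(im,'w3');W=cloud(im);np.save('pics/w3.npy',W)
x,zm,n,r=rodfit(W,e[:2],.14,.205,.016); print(x,zm,n,r,'tip',x[:2]+x[2:]*(.131-zm))
S=W.reshape(-1,3);S=S[(np.hypot(S[:,0]-.477,S[:,1]+.258)<.06)&(S[:,2]<.07)&(S[:,2]>.05)];print(np.median(S[:,2]))
E
```

```text
9.6083 [ 0.47696275 -0.25751346  0.2253268 ] [ 0.5983982   0.28088482 -0.60717707] 0.015470659780427354
[ 0.47787368 -0.25672013  0.00198908  0.00054929] 0.17747835742762916 907 0.00018724019145345967 tip [ 0.47778123 -0.25674566]
0.059020103446028066
```

View pics/w3.png

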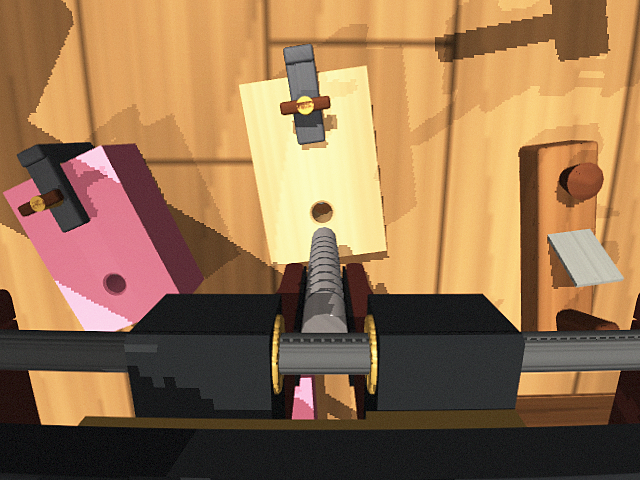

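The wrist picture shows the bore mouth at about (322,211) in the yellow blank, just beyond the rod tip at (322,233). Next I'll segment the mouth precisely.

```bash
python3 - <<'E'
from h import *
im=get_image('wrist');f=im['frame'];g=cv2.cvtColor(f,cv2.COLOR_BGR2GRAY)
u0,v0=300,190
c=g[v0:228,u0:345]
hsv=cv2.cvtColor(f,cv2.COLOR_BGR2HSV)[v0:228,u0:345]
cv2.imwrite('pics/w3c.png',cv2.resize(f[v0:250,u0-20:365],None,fx=8,fy=8,interpolation=cv2.INTER_NEAREST)[:600,:800])
for t in (110,140,170):
    m=(c<t).astype(np.uint8)
    n,l,st,ce=cv2.connectedComponentsWithStats(m)
    for i in range(1,n):
        if st[i,4]>60:
            cs=cv2.findContours((l==i).astype(np.uint8),cv2.RETR_EXTERNAL,cv2.CHAIN_APPROX_NONE)[0][0]
            E=cv2.fitEllipse(cs); print(t,st[i],E[0][0]+u0,E[0][1]+v0,E[1],pix(im,E[0][0]+u0,E[0][1]+v0,.06)[:2], 'wd',[ (pix(im,st[i,0]+u0-.5+k*st[i,2],v0+E[0][1],.06)[0]) for k in (0,1)])
E
```

```text
110 [ 12  12  20  19 215] 320.30516624450684 209.8717155456543 (13.209546089172363, 20.64212989807129) [ 0.4745747  -0.25271398] wd [np.float64(0.46724811201420496), np.float64(0.4838888202511968)]
140 [ 12  12  21  21 288] 321.3948402404785 211.5791072845459 (19.032217025756836, 19.555904388427734) [ 0.47547933 -0.25416021] wd [np.float64(0.4672373185919701), np.float64(0.4847287151009914)]
170 [ 11  12  22  21 355] 321.5313720703125 211.76529693603516 (19.93524742126465, 20.916927337646484) [ 0.47559284 -0.25431809] wd [np.float64(0.46640298673738717), np.float64(0.48472957570360736)]
```

View pics/w3c.png

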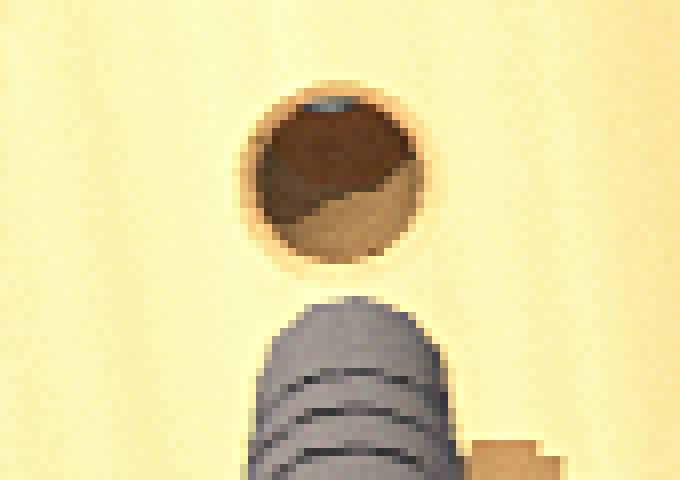

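```bash
python3 - <<'E'
from h import *
move_l([0.4753,-0.2555,0.175],0.1)
hold(.3)
f0=np.mean([state()['ft_force']],0);e=state()['ee_pos'];print('f0',f0,e)
im=get_image('wrist'); save(im,'w4'); cv2.imwrite('pics/w4c.png',cv2.resize(im['frame'][170:290,260:390],None,fx=5,fy=5,interpolation=cv2.INTER_CUBIC))
im=get_image('scene'); cv2.imwrite('pics/s4c.png',cv2.resize(im['frame'][200:360,190:330],None,fx=3.7,fy=3.7,interpolation=cv2.INTER_CUBIC))
print(state()['time'])
E
```

```text
f0 [ 0.65122818 -0.06521996 -0.76082874] [ 0.4755344  -0.2556441   0.17567061]
10.7583
```

View pics/w4c.png

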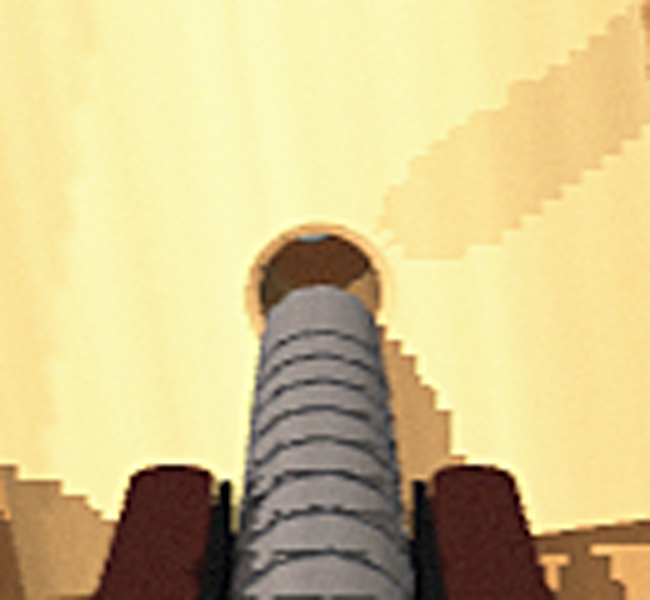

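View pics/s4c.png

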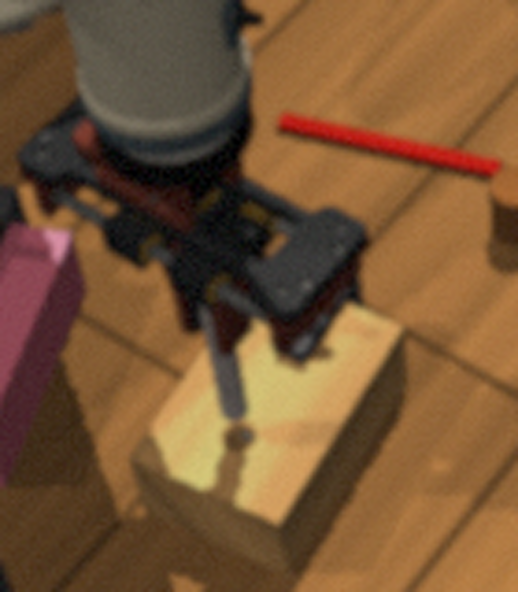

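```bash
cat > desc.py <<'E'
from h import *
import sys,json
def descend(x,y,z,zend,step,zlim,latlim=8,f0=np.array([.65,-.07,-.76]),speed=.03):
    while z>zend:
        z-=step; move_l([x,y,z],speed); s=state(); f=s['ft_force']-f0
        print(f"{s['time']:.2f} zc {z:.4f} e {s['ee_pos'].round(4)} f {f.round(1)}")
        if f[2]>zlim or np.hypot(f[0],f[1])>latlim: print('STOP'); return z,f
    return z,f
E
python3 - <<'E'
from desc import *
move_l([.4753,-.2555,.158],.06)
descend(.4753,-.2555,.158,.146,.001,12)
E
```

```text
11.44 zc 0.1570 e [ 0.4754 -0.2555  0.1572] f [-0.2 -0.3  0.3]
11.69 zc 0.1560 e [ 0.4753 -0.2555  0.156 ] f [ 0.1  0.1 -0. ]
11.94 zc 0.1550 e [ 0.4752 -0.2555  0.1549] f [ 0.3 -0.  -0.1]
12.19 zc 0.1540 e [ 0.4753 -0.2555  0.1539] f [-0.9 -0.7  0.7]
12.44 zc 0.1530 e [ 0.4753 -0.2555  0.1529] f [-1.1 -0.1  0.5]
12.69 zc 0.1520 e [ 0.4753 -0.2555  0.1519] f [-0.7 -0.7  0.4]
12.94 zc 0.1510 e [ 0.4753 -0.2555  0.1509] f [ 0.3 -0.4 -0.5]
13.19 zc 0.1500 e [ 0.4753 -0.2555  0.1499] f [-0.6 -0.9 -0.2]
13.44 zc 0.1490 e [ 0.4753 -0.2555  0.1489] f [-0.  -0.2 -0.3]
13.69 zc 0.1480 e [ 0.4753 -0.2555  0.1479] f [-0.3 -0.3 -0.4]
13.94 zc 0.1470 e [ 0.4753 -0.2555  0.1469] f [-0.7  0.3  0.6]
14.19 zc 0.1460 e [ 0.4753 -0.2555  0.1459] f [-0.4  0.1 -0.9]
```

```bash
python3 - <<'E'
from desc import *
descend(.4753,-.2555,.146,.131,.001,19)
E
```

```text
14.44 zc 0.1450 e [ 0.4752 -0.2555  0.1449] f [-0.5  1.   0.1]
14.69 zc 0.1440 e [ 0.4753 -0.2555  0.1439] f [-0.6 -0.9 -0.2]
14.94 zc 0.1430 e [ 0.4753 -0.2556  0.143 ] f [-0.6 -0.3  0.3]
15.19 zc 0.1420 e [ 0.4754 -0.2557  0.1421] f [ 0.1 -0.9  0.5]
15.44 zc 0.1410 e [ 0.4754 -0.2558  0.1412] f [-0.7 -2.2  1.8]
15.69 zc 0.1400 e [ 0.4755 -0.2559  0.1403] f [-0.7 -2.3  1.9]
15.94 zc 0.1390 e [ 0.4755 -0.256   0.1394] f [ 1.  -4.7  4.4]
16.19 zc 0.1380 e [ 0.4756 -0.2561  0.1387] f [ 0.7 -4.7  4.8]
16.44 zc 0.1370 e [ 0.4756 -0.2559  0.1371] f [ 1.1 -4.9  2.6]
16.69 zc 0.1360 e [ 0.4755 -0.2558  0.1356] f [ 1.5 -5.4  1.8]
16.94 zc 0.1350 e [ 0.4753 -0.2558  0.1343] f [ 1.1 -4.9  1.4]
17.19 zc 0.1340 e [ 0.4752 -0.2558  0.1332] f [ 0.6 -4.8  0.4]
17.44 zc 0.1330 e [ 0.4752 -0.2558  0.1322] f [ 1.2 -5.1  1.2]
17.69 zc 0.1320 e [ 0.4751 -0.2558  0.1312] f [ 0.6 -4.9  0.4]
17.94 zc 0.1310 e [ 0.4751 -0.2558  0.1302] f [-0.3 -5.3 -0.6]
```

```bash
python3 - <<'E'
from desc import *
descend(.4753,-.2555,.131,.103,.001,12,latlim=10)
E
```

```text
18.19 zc 0.1300 e [ 0.475  -0.2558  0.1291] f [ 0.4 -5.4  0.5]
18.44 zc 0.1290 e [ 0.475  -0.2558  0.1281] f [ 1.  -5.6  1. ]
18.69 zc 0.1280 e [ 0.475  -0.2558  0.1271] f [ 0.5 -5.   0.5]
18.94 zc 0.1270 e [ 0.475  -0.2558  0.126 ] f [ 1.4 -5.9  0.3]
19.19 zc 0.1260 e [ 0.475  -0.2558  0.125 ] f [ 0.2 -5.   0. ]
19.44 zc 0.1250 e [ 0.475  -0.2558  0.1242] f [ 0.1 -5.4  1.7]
19.69 zc 0.1240 e [ 0.475  -0.2558  0.1232] f [ 0.6 -6.2  0.6]
19.94 zc 0.1230 e [ 0.475  -0.2558  0.1222] f [-0.3 -5.1  0.1]
20.19 zc 0.1220 e [ 0.475  -0.2558  0.1212] f [ 0.4 -5.6  1.2]
20.44 zc 0.1210 e [ 0.475  -0.2558  0.1201] f [ 1.  -5.2  1.4]
20.69 zc 0.1200 e [ 0.475  -0.2558  0.1191] f [ 0.7 -5.4  1.2]
20.94 zc 0.1190 e [ 0.475  -0.2558  0.1181] f [ 0.8 -5.5  1.2]
21.19 zc 0.1180 e [ 0.475  -0.2558  0.1173] f [ 0.4 -5.7  1. ]
21.44 zc 0.1170 e [ 0.475  -0.2558  0.1162] f [ 1.6 -5.7  1. ]
21.69 zc 0.1160 e [ 0.475  -0.2558  0.1152] f [ 0.6 -5.2  1.1]
21.94 zc 0.1150 e [ 0.475  -0.2558  0.1141] f [ 0.8 -4.8  1.5]
22.19 zc 0.1140 e [ 0.475  -0.2557  0.1131] f [ 0.6 -5.1  0.1]
22.44 zc 0.1130 e [ 0.475  -0.2558  0.1123] f [ 0.6 -5.9  0.7]
22.69 zc 0.1120 e [ 0.4751 -0.2558  0.1112] f [ 1.  -5.5  1.5]
22.94 zc 0.1110 e [ 0.4751 -0.2559  0.1112] f [-0.9 -5.4  4.9]
23.19 zc 0.1100 e [ 0.4753 -0.256   0.1112] f [-1.9 -4.3  8.7]
23.44 zc 0.1090 e [ 0.4753 -0.256   0.1111] f [-2.8 -3.9 12.7]
STOP
```

Bottom found at TCP z=0.1112: three steps with no further travel and the force rising steadily, about 43 mm below the mouth. Next I'll release and check.

```bash
python3 - <<'E'
from h import *
move_l([.4753,-.2555,.1107],.03)
gripper_open()
s=state();print(s['time'],s['ee_pos'],s['ft_force'],s['finger_gap'])
move_l([.4753,-.2555,.21],.15)
hold(.2)
im=get_image('wrist');save(im,'w5');W=cloud(im);e=state()['ee_pos']
x,zm,n,r=rodfit(W,[.4757,-.255],.075,.14,.016); print(x,zm,n,r)
S=W.reshape(-1,3);S=S[(np.hypot(S[:,0]-.476,S[:,1]+.255)<.02)&(S[:,2]>.1)];t=S[S[:,2]>S[:,2].max()-.004];print('top',np.median(t[:,2]),t.mean(0),len(t))
S=W.reshape(-1,3);S=S[(np.hypot(S[:,0]-.476,S[:,1]+.255)<.04)&(S[:,2]>.05)&(S[:,2]<.07)];print('blank z',np.median(S[:,2]))
W=cloud(get_image('scene'));S=W.reshape(-1,3);S=S[(np.hypot(S[:,0]-.476,S[:,1]+.255)<.02)&(S[:,2]>.07)&(S[:,2]<.18)];print('scene top',np.sort(S[:,2])[-8:])
print(state()['time'])
E
```

```text
24.875 [ 0.47529916 -0.25549827  0.11070607] [-0.37528169  0.26528775  0.00401415] 0.08781460488608485
[ 0.47612236 -0.2578163  -0.00193143 -0.02289031] 0.1115723983406818 576 0.0002046923658435338
top 0.3068813945498912 [ 0.4766523  -0.23619597  0.30687947] 667
blank z 0.05901598642369016
scene top [0.14688485 0.14729829 0.14738927 0.14763694 0.14770847 0.14781271
 0.14828188 0.14943711]
25.9833
```

View pics/w5.png

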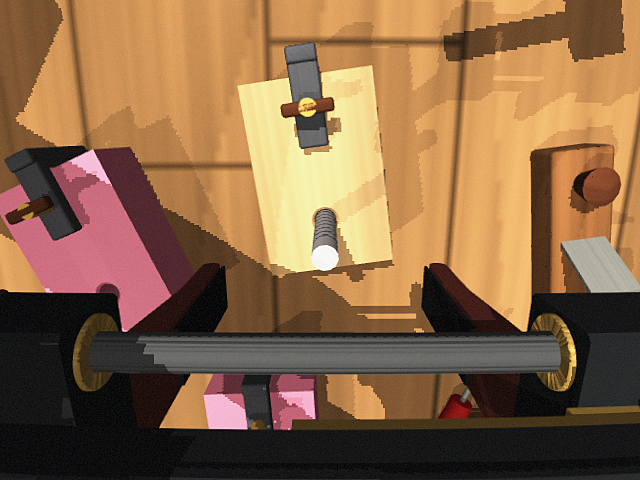

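The rod stands at about (325,257) in the picture, leaning only 0.023 rad, with its top near z=0.147. I'll touch its top with closed fingertips to get the height in the robot's own frame and confirm it is seated.

```bash
python3 - <<'E'
from desc import *
close()
move_l([.476,-.258,.163],.1); hold(.2)
f0=state()['ft_force'];print(f0,state()['finger_gap'])
descend(.476,-.258,.160,.149,.001,9,f0=f0)
E
```

```text
[0.35096846 0.6632936  0.00677371] 0.0004542715721215241
28.43 zc 0.1590 e [ 0.4759 -0.2579  0.1587] f [ 0.3 -1.2 -0.7]
28.68 zc 0.1580 e [ 0.476  -0.258   0.1579] f [-0.  -0.4 -0.2]
28.93 zc 0.1570 e [ 0.476  -0.258   0.1569] f [-0.4 -0.6  0.2]
29.18 zc 0.1560 e [ 0.476 -0.258  0.156] f [-1.2 -1.4  0.4]
29.43 zc 0.1550 e [ 0.4762 -0.258   0.1556] f [-0.4 -0.5  4.3]
29.68 zc 0.1540 e [ 0.4764 -0.2582  0.1555] f [-1.2  1.   6.9]
29.93 zc 0.1530 e [ 0.4766 -0.2583  0.1555] f [-1.2  0.7 10.7]
STOP
```

```bash
python3 - <<'E'
from desc import *
move_l([.476,-.258,.235],.2)
move_l([.5545,-.034,.235],.25); hold(.2)
f0=state()['ft_force'];print(state()['time'],f0)
move_l([.5545,-.034,.206],.08)
descend(.5545,-.034,.206,.198,.001,2.2,f0=f0)
im=get_image('scene');cv2.imwrite('pics/s6c.png',cv2.resize(im['frame'][150:330,300:440],None,fx=3.3,fy=3.3,interpolation=cv2.INTER_CUBIC))
E
```

```text
31.7833 [ 1.4199934   0.5035044  -0.02664863]
32.54 zc 0.2050 e [ 0.5547 -0.034   0.2054] f [-2.  -1.8  0.3]
32.79 zc 0.2040 e [ 0.5545 -0.034   0.204 ] f [-1.9 -0.8  0.8]
33.04 zc 0.2030 e [ 0.5545 -0.034   0.2029] f [-1.6 -1.3 -0.5]
33.29 zc 0.2020 e [ 0.5545 -0.034   0.2019] f [-1.7 -0.1  0.5]
33.54 zc 0.2010 e [ 0.5545 -0.034   0.2009] f [-1.  -0.  -0.6]
33.79 zc 0.2000 e [ 0.5545 -0.034   0.1999] f [-1.1 -0.4 -0.2]
34.04 zc 0.1990 e [ 0.5546 -0.034   0.1992] f [-1.4 -0.3  2. ]
34.29 zc 0.1980 e [ 0.5546 -0.034   0.1983] f [-2.7 -0.3  2.3]
STOP
```

View pics/s6c.png

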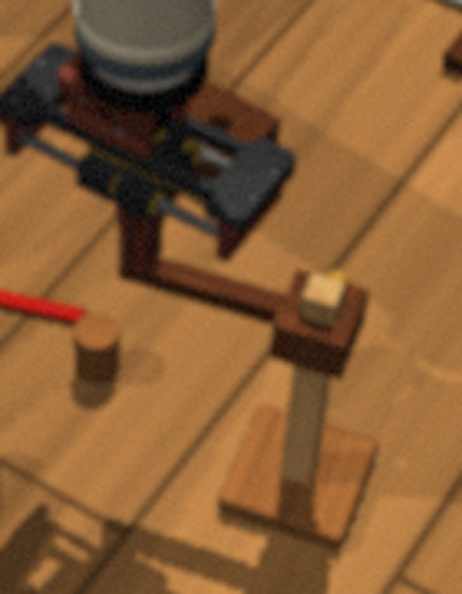

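The tips touch the arm near its free end, with the collar and post clear of the gripper. Now I'll push it down to the same TCP height as the rod-top touch, 0.1556.

```bash
python3 - <<'E'
from desc import *
f0=np.array([1.42,.5,-.03])
for z in (.190,.180,.170,.163,.159):
    move_l([.5545,-.034,z],.05); s=state(); print(s['time'],z,s['ee_pos'].round(4),(s['ft_force']-f0).round(1))
while z>.152:
    z-=.0005
    if s['ee_pos'][2]<=.1559: break
    move_l([.5545,-.034,z],.03); s=state(); print(s['time'],z,s['ee_pos'].round(4),(s['ft_force']-f0).round(1))
E
```

```text
34.65 0.19 [ 0.5543 -0.034   0.1889] [-1.5 -1.1 -0. ]
35.0 0.18 [ 0.5542 -0.034   0.1791] [-0.8 -0.5 -0.7]
35.35 0.17 [ 0.5543 -0.034   0.1693] [-1.2 -0.7  0.2]
35.6417 0.163 [ 0.5543 -0.034   0.1624] [-2.1  0.1  0.4]
35.8917 0.159 [ 0.5544 -0.034   0.1586] [-1.2 -0.5  0.2]
36.1417 0.1585 [ 0.5544 -0.034   0.1584] [-1.7 -0.3 -0. ]
36.3917 0.158 [ 0.5544 -0.034   0.1581] [-4.3 -0.6  2.3]
36.6417 0.1575 [ 0.5544 -0.034   0.1576] [-2.9 -0.8  2.5]
36.8917 0.157 [ 0.5544 -0.034   0.157 ] [-4.4 -1.   2.8]
37.1417 0.1565 [ 0.5544 -0.034   0.1564] [-3.7  0.1  2. ]
37.3917 0.156 [ 0.5545 -0.034   0.1559] [-4.1  0.1  2.7]
37.6417 0.1555 [ 0.5545 -0.034   0.1554] [-3.1  0.1  2.2]
```

```bash
python3 - <<'E'
from h import *
move_l([.5545,-.034,.165],.05)
move_l([.5545,-.034,.235],.2)
move_l([.42,.02,.26],.25); hold(.3)
print(state()['time'],state()['ft_force'])
im=get_image('scene');save(im,'s7');W=cloud(im)
K=np.array(im['camera_matrix']);print('res')
def near(W,c,r,zlo,zhi,n):
    S=W.reshape(-1,3);S=S[(np.hypot(S[:,0]-c[0],S[:,1]-c[1])<r)&(S[:,2]>zlo)&(S[:,2]<zhi)]
    print(n,len(S),np.percentile(S[:,2],[50,75,90,95,98]).round(4))
near(W,(.476,-.258),.012,.08,.17,'rod scene'); near(W,(.56,-.033),.012,.1,.17,'arm scene')
im=get_image('top');save(im,'t7');W=cloud(im)
near(W,(.476,-.258),.008,.08,.17,'rod top');near(W,(.56,-.033),.008,.08,.17,'arm top')
cv2.imwrite('pics/s7c.png',cv2.resize(im['frame'][130:300,290:460],None,fx=3.5,fy=3.5))
E
```

```text
39.525 [0.09071966 0.12870441 0.7645541 ]
res
rod scene 166 [0.1249 0.1427 0.145  0.1458 0.1467]
arm scene 86 [0.1431 0.145  0.1463 0.1465 0.1472]
rod top 80 [0.1406 0.1467 0.1489 0.1506 0.1525]
arm top 42 [0.1482 0.1503 0.1519 0.1525 0.1528]
```

View pics/s7.png

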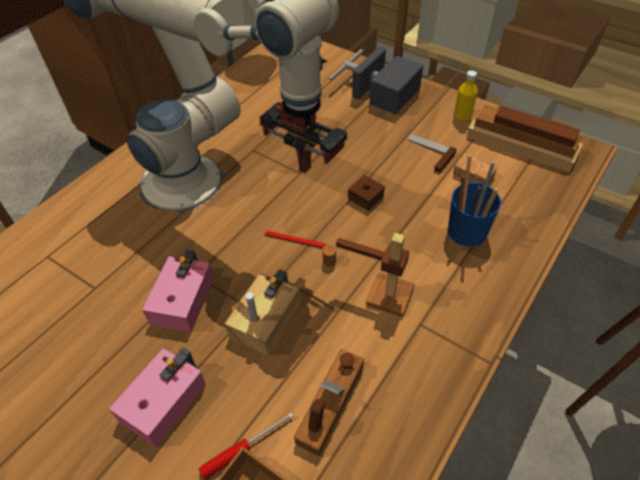

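The scene picture shows the rod upright in the yellow blank at about (252,305). The arm is lowered at (360,248), the bystanders look unmoved, and the gripper is clear. Rod top and arm top read within about 1 mm of each other in the scene camera.

```bash
python3 -c "
from bench import *
job_done(); print(state()['time'])"
```

```text
the job is handed in; nothing more can be done
the job is handed in; nothing more can be done
```

I handed the job in at about 40 s of the 69 s allowed. The rod is standing on the bottom of the bore and the marker arm is set level with its top. No verdict was reported.

**Rod:**
- I eased it through the catch at about 5 N.
- It reached the bottom about 43 mm below the mouth. Over the last three steps it stopped moving while the force rose to about 13 N.
- After I let go, it leaned about 0.02 rad. A second press on its top, about 11 N, did not move it.

**Marker:**
- I touched the rod's top with closed fingertips at tool height 0.1556 m, then pushed the arm down with the same fingertips to 0.1554 m.
- That puts the rod's top about 0.2 mm above the arm's top face.

**Last checks:**
- The scene camera put both tops at about 0.147 m, within 1 mm of each other.
- The top camera's depth was noisier. It put the rod at roughly 0.147 to 0.149 m and the arm at 0.148 to 0.150 m, so it agrees only loosely but is still within the 4 mm allowed.
- The bystanders looked unmoved in the last scene picture, though I did not measure them. The gripper touched nothing when I handed in.

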